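Stand the grain samples in their matching holders

ROBOT

A 7-joint arm with a two-finger parallel gripper is mounted at the origin on the work surface. World frame = base frame: x ahead of the robot, y to its left, z up, the work surface at z = 0. Lengths are in m, angles in rad, forces in N, time in s.
With the tool pointing down it reaches from about 0.4 to 0.875 m from the base axis. Payload 19.3 kg.
Tool frame: the origin (TCP) lies on the front face of the gripper's body, between the roots of the fingers; the fingertips stand 73 mm ahead of it and the grasp point (between the pads) lies 54 mm ahead of it; z points along the fingers, y is the direction in which the jaws open and shut (so a half turn about z gives the same grasp; the last joint's range is limited). The gripper opens to 85 mm and grips with 20 to 120 N. Pads are 22 mm wide; open, the fingers measure 114 mm over their backs; the gripper's body (76 mm by 85 mm) begins 54 mm behind the grasp point. The pads swing forward as they close: fully open they stand 13 mm farther back than shut.
Start: joints at [1.111, 0.521, -0.036, 1.599, 0.021, 1.021, -0.113], TCP at [0.237, -0.578, 0.304] pointing down, gripper open.
Joint ranges: [-2.91, 2.91], [-0.3, 2.13], [-1.5, 1.42], [0.17, 2.43], [-1.26, 4.41], [0.16, 1.93], [-2.52, 2.52]. Speed limits (rad/s): [1.89, 1.89, 2.39, 2.39, 3.01, 3.01, 3.01].

INTERFACE

Orientations are given as [roll, pitch, yaw] about the fixed x, y, z axes, in that order (R = Rz(yaw) Ry(pitch) Rx(roll)).
In Python, from workcell import reach, move_l, movej, command_gripper, pause, inverse_kinematics, sense, grab_frame, camera_model, IKError, finish_job gives the robot as it stands. Calls block until the motion is done:
- reach(position, orientation): joint-space move of the TCP to a pose.
- move_l(position, attitude=None, feed=0.15, threshold=None): straight line of the TCP; attitude=None keeps the orientation; feed is the mean speed in m/s. With threshold (N) it stops when the force on the tool has changed by that much, and returns True; else False.
- movej(angles): joint-space move.
- command_gripper(opening): finger opening in m; the grip force is fixed at half the most; returns when the fingers have stopped.
- pause(seconds).
- inverse_kinematics(position, orientation): joint angles nearest the present ones, or None.
- sense(): the state.
- grab_frame(name): name is "side" or "top" or "wrist"; returns (picture, depth): 420x560x3 uint8, red, green, blue; 420x560 float32, m along the optical axis (not along the pixel's ray), 0 where there is no reading.
- camera_model(name): a dict with "K" (3x3 intrinsics, pixels), "T" (4x4, takes a point from camera to world coordinates); the wrist camera has in their place "tool_from_camera" (4x4, takes a point from camera to tool coordinates, whose origin is the TCP and whose axes are the flange's). Camera axes: x right, y up, looking along -z (the intrinsics and any distortion apply to the point x, -y, -z); pixel columns grow to the right and rows downward; lengths in m; the calibration is good to about 2 mm. A picture is of the moment at which its call begins: read the wrist's pose just before it. camera_model takes no time and is no camera call.
A pose or a line that the arm cannot do raises IKError and nothing moves.
- finish_job(): hands the job in, once; it reports no verdict.
The state is a dict: "time_s": time; "qpos": joint angles; "qvel": joint speeds; "tau": joint torques, N m; "tcp_pos": TCP position; "tcp_rot": TCP orientation; "contact_force": force on the tool from outside, world axes, zero at the start; "wrist_torque": the same for the moment, N m; "grip_width": finger opening in m.
Only numpy, scipy, OpenCV 4.12 (cv2) and the standard library are available. Lean on these libraries where they do the work, as an engineer would, in place of code of your own. Each camera call takes 0.05 s, during which the arm holds its last target.

TASK

Get the four sealed grain samples ready for the moisture test: stand each pot upright in the holder of the same colour as its lid and the same shape as itself (whole grain is in the round pots, ground grain in the square ones), flat on the holder's floor, the square pots turned to line up with the sides of their holders. Set the pots down rather than dropping them, and leave the brown bottle and the metal dish where they stand.

Things in the scene. Friction and masses are not known exactly. Their poses are not given: they have to be found in the camera images.
- pot_orange_round_center (a point): Sealed white plastic sample pot with an orange lid: a round pot, 54 mm in diameter with straight sides, 70 mm tall (lid included), 110 to 225 g, loose, standing upright on the bench. The point is its centre, 35 mm above its underside; z is up, x and y mean nothing.
- holder_orange_round: Low orange round holder fixed on the bench, open above: 84 mm across outside, 72 mm inside, 10 mm high in all; its floor is 4 mm thick and a 6 mm thick rim rises 6 mm above that floor. Origin at the centre of its underside, on the bench; z is up, x and y mean nothing.
- pot_orange_square_center (a point): Sealed white plastic sample pot with an orange lid: a square pot, 52 x 52 mm wide with upright flat sides, 70 mm tall (lid included), 110 to 225 g, loose, standing upright on the bench. The point is its centre, 35 mm above its underside; z is up, x and y are square to its sides.
- holder_orange_square: Low orange square holder fixed on the bench, open above: 84 x 84 mm outside, 72 x 72 mm inside, 10 mm high in all; its floor is 4 mm thick and a 6 mm thick rim rises 6 mm above that floor. Origin at the centre of its underside, on the bench; z is up, x and y are square to its sides.
- pot_blue_round_center (a point): Sealed white plastic sample pot with a blue lid: a round pot, 54 mm in diameter with straight sides, 70 mm tall (lid included), 110 to 225 g, loose, standing upright on the bench. The point is its centre, 35 mm above its underside; z is up, x and y mean nothing.
- holder_blue_round: Low blue round holder fixed on the bench, open above: 84 mm across outside, 72 mm inside, 10 mm high in all; its floor is 4 mm thick and a 6 mm thick rim rises 6 mm above that floor. Origin at the centre of its underside, on the bench; z is up, x and y mean nothing.
- pot_blue_square_center (a point): Sealed white plastic sample pot with a blue lid: a square pot, 52 x 52 mm wide with upright flat sides, 70 mm tall (lid included), 110 to 225 g, loose, standing upright on the bench. The point is its centre, 35 mm above its underside; z is up, x and y are square to its sides.
- holder_blue_square: Low blue square holder fixed on the bench, open above: 84 x 84 mm outside, 72 x 72 mm inside, 10 mm high in all; its floor is 4 mm thick and a 6 mm thick rim rises 6 mm above that floor. Origin at the centre of its underside, on the bench; z is up, x and y are square to its sides.
- bottle_center (a point): Bystander: brown glass bottle with a black cap, 56 mm in diameter, 100 mm tall, loose, standing. The point is its centre, 50 mm above the bench.
- dish_center (a point): Bystander: flat round metal dish with a lid and a small knob, 64 mm in diameter, 36 mm tall, loose, standing. The point is its centre, 18 mm above the bench.
Mind the look-alikes: they are no part of the job. What is shaped like the holder_orange_round but green is not meant. Leave any pink look-alike of the part that bears pot_blue_round_center alone.

How it is judged:
At the end, for the whole second after the job is handed in: Each pot stands in the holder of its lid's colour and its own shape: centre within 15 mm of the holder's centre, underside flat on the holder's floor (within 4 mm), upright within 0.12 rad, the square pots' sides within 0.3 rad of their holders' sides (any quarter turn will do), all at rest (horizontal distance between pot_orange_round_center and holder_orange_round below 0.015 m and z of pot_orange_round_center in the frame of holder_orange_round between 0.034 and 0.043 m and angle between each of pot_orange_round_center, pot_orange_square_center, pot_blue_round_center, pot_blue_square_center's own z axis and vertical below 0.12 rad and linear speed of each of pot_orange_round, pot_orange_square, pot_blue_round, pot_blue_square below 0.02 m/s and horizontal distance between pot_orange_square_center and holder_orange_square below 0.015 m and z of pot_orange_square_center in the frame of holder_orange_square between 0.034 and 0.043 m and (angle between the x axis of pot_orange_square_center and the x axis of holder_orange_square, either way round below 0.3 rad or angle between the x axis of pot_orange_square_center and the y axis of holder_orange_square, either way round below 0.3 rad) and horizontal distance between pot_blue_round_center and holder_blue_round below 0.015 m and z of pot_blue_round_center in the frame of holder_blue_round between 0.034 and 0.043 m and horizontal distance between pot_blue_square_center and holder_blue_square below 0.015 m and z of pot_blue_square_center in the frame of holder_blue_square between 0.034 and 0.043 m and (angle between the x axis of pot_blue_square_center and the x axis of holder_blue_square, either way round below 0.3 rad or angle between the x axis of pot_blue_square_center and the y axis of holder_blue_square, either way round below 0.3 rad)); the robot touches nothing.
It fails at once if a pot was dropped: more than about 25 mm above its seat with no finger touching it ((height (world z) of pot_orange_round_center above 0.066 m and contact force between the fingers and pot_orange_round below 0.02 N) or (height (world z) of pot_orange_square_center above 0.066 m and contact force between the fingers and pot_orange_square below 0.02 N) or (height (world z) of pot_blue_round_center above 0.066 m and contact force between the fingers and pot_blue_round below 0.02 N) or (height (world z) of pot_blue_square_center above 0.066 m and contact force between the fingers and pot_blue_square below 0.02 N)).
It fails at once if the brown bottle was shoved more than 25 mm or knocked over (distance of bottle_center from where it was at the start of the episode above 0.025 m).
It fails at once if the metal dish was shoved more than 25 mm or knocked over (distance of dish_center from where it was at the start of the episode above 0.025 m).
It also fails if it takes over 112 s, if anything falls off the work surface, if the arm or the gripper's body presses on something with over 40 N, if the wrist force passes 120 N, or if a joint passes its speed limit or range.

## Working session

There is one attempt and no reset: what is moved stays moved. The work goes in short steps, each a Python script; the robot and the scene stay as the last script left them, time stands still between calls to the robot, and variables do not carry over. Pictures are saved under pics/ and viewed, and the job is handed in when it is done.

```bash
ls; mkdir -p pics; python3 - <<'E'
from workcell import *
import cv2,numpy as np
np.set_printoptions(precision=4,suppress=True)
for n in("top","side"):
    p,d=grab_frame(n); cv2.imwrite(f"pics/{n}0.png",p[:,:,::-1]); np.savez(f"{n}0.npz",p=p,d=d)
    m=camera_model(n); print(n,m, (d>0).mean())
print(camera_model("wrist")); print(sense())
E
```

```text
pics
top {'K': array([[453.0549,   0.    , 285.7017],
       [  0.    , 453.0549, 206.184 ],
       [  0.    ,   0.    ,   1.    ]]), 'T': array([[ 0.0026,  0.9929, -0.1188,  0.4053],
       [-0.9999,  0.0043,  0.0136,  0.0166],
       [ 0.014 ,  0.1187,  0.9928,  1.1312],
       [ 0.    ,  0.    ,  0.    ,  1.    ]])} 0.9957015306122449
side {'K': array([[453.0793,   0.    , 283.7199],
       [  0.    , 453.0793, 218.5361],
       [  0.    ,   0.    ,   1.    ]]), 'T': array([[-0.7016,  0.355 , -0.6178, -0.3147],
       [-0.7124, -0.3302,  0.6192,  0.8261],
       [ 0.0158,  0.8746,  0.4846,  0.7283],
       [ 0.    ,  0.    ,  0.    ,  1.    ]])} 0.9961054421768708
{'K': array([[304.6809,   0.    , 278.565 ],
       [  0.    , 304.6809, 207.9569],
       [  0.    ,   0.    ,   1.    ]]), 'tool_from_camera': array([[ 0.0004,  0.9547,  0.2976,  0.076 ],
       [ 1.    , -0.0002, -0.0006,  0.001 ],
       [-0.0005,  0.2976, -0.9547, -0.0717],
       [ 0.    ,  0.    ,  0.    ,  1.    ]])}
{'time_s': 0.1, 'qpos': array([ 1.1108,  0.522 , -0.0363,  1.6   ,  0.0212,  1.0211, -0.1128]), 'qvel': array([ 0.0004, -0.0022,  0.    , -0.0001,  0.001 ,  0.0003,  0.0006]), 'tau': array([  0.0069, -92.8477,   1.9858, -37.0522,   0.0183,   0.0055,
         0.0002]), 'tcp_pos': array([ 0.2374, -0.5779,  0.3034]), 'tcp_rot': array([-3.1405,  0.0001,  0.3898]), 'contact_force': array([-0.2589, -0.3328,  0.3748]), 'wrist_torque': array([0.0132, 0.0082, 0.0286]), 'grip_width': 0.08519491438994395}
```

View pics/top0.png

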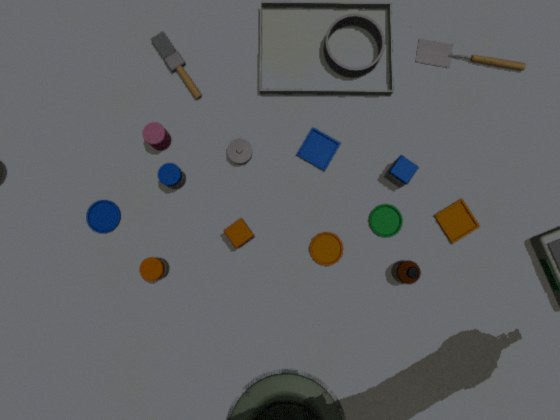

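View pics/side0.png

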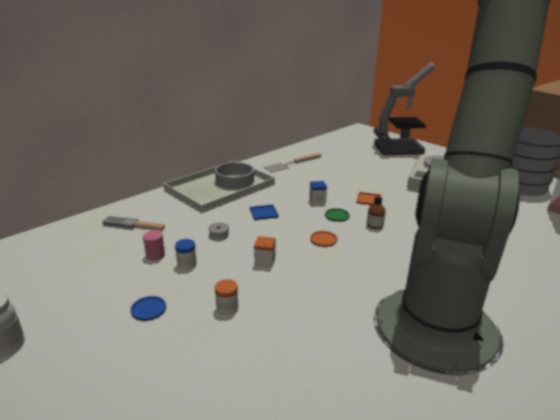

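The top view shows everything. Pots are blue round (170,175), orange round (152,269), orange square (238,233) and blue square (402,169). Holders are blue round (104,216), orange round (326,249), blue square (318,149) and orange square (457,221). The things to leave alone are the green decoy (385,221), pink decoy (156,136), dish (239,151) and bottle (406,271).

```bash
cat > vis.py <<'E'
import numpy as np,cv2
from workcell import camera_model
def cast(n,uv,z,T=None):
    m=camera_model(n); K=m["K"]; T=m["T"] if T is None else T
    uv=np.atleast_2d(np.asarray(uv,float))
    r=np.c_[(uv[:,0]-K[0,2])/K[0,0],-(uv[:,1]-K[1,2])/K[1,1],-np.ones(len(uv))]@T[:3,:3].T
    s=(z-T[2,3])/r[:,2]; return T[:3,3]+s[:,None]*r
def points(n,d,T=None):
    m=camera_model(n); K=m["K"]; T=m["T"] if T is None else T
    v,u=np.mgrid[:d.shape[0],:d.shape[1]]
    P=np.stack([(u-K[0,2])/K[0,0]*d,-(v-K[1,2])/K[1,1]*d,-d],-1)
    return P@T[:3,:3].T+T[:3,3]
def find(n,p,d,T=None,minarea=150):
    hsv=cv2.cvtColor(p,cv2.COLOR_RGB2HSV); H,S,V=cv2.split(hsv); P=points(n,d,T); out=[]
    for col,lo,hi in(("blue",100,125),("orange",3,22),("green",50,85)):
        m=((H>=lo)&(H<=hi)&(S>150)&(V>60)).astype(np.uint8)
        cnt,_=cv2.findContours(m,cv2.RETR_EXTERNAL,cv2.CHAIN_APPROX_NONE)
        for c in cnt:
            if cv2.contourArea(c)<minarea: continue
            mm=np.zeros_like(m); cv2.drawContours(mm,[c],-1,1,-1); mm=cv2.erode(mm,np.ones((3,3)))
            zz=np.percentile(P[mm>0][:,2],80 if 1 else 50)
            top=0.07 if zz>0.035 else 0.01
            W=cast(n,c[:,0,:],top,T)[:,:2].astype(np.float32)
            (cx,cy),(w,h),a=cv2.minAreaRect(W*1000)
            fill=cv2.contourArea(W*1000)/(w*h+1e-9)
            out.append((col,"pot" if top>.05 else "holder",np.round(c[:,0].mean(0)),round(float(zz),4),(round(cx/1000,4),round(cy/1000,4)),(round(w,1),round(h,1)),round(a,1),round(fill,3)))
    return out
E
python3 - <<'E'
from vis import *
f=np.load("top0.npz")
for o in find("top",f["p"],f["d"]): print(o)
P=points("top",f["d"]); print("bench",P[300:330,40:200,2].mean(),"dish",P[151,239],"bottle",P[271,412])
E
```

```text
('blue', 'holder', array([103., 216.]), 0.0082, (0.5133, 0.4529), (78.7, 78.6), 46.7, 0.801)
('blue', 'pot', array([169., 174.]), 0.074, (0.6081, 0.279), (51.4, 49.9), 45.7, 0.795)
('blue', 'pot', array([404., 169.]), 0.0737, (0.6231, -0.2797), (50.7, 50.0), 54.7, 0.911)
('blue', 'holder', array([318., 149.]), 0.0082, (0.687, -0.0803), (81.3, 82.9), 60.0, 0.944)
('orange', 'pot', array([151., 269.]), 0.0736, (0.3848, 0.313), (50.4, 51.1), 0.2, 0.817)
('orange', 'holder', array([326., 248.]), 0.0078, (0.4355, -0.0979), (79.7, 79.0), 44.5, 0.784)
('orange', 'pot', array([238., 233.]), 0.0736, (0.469, 0.1128), (51.5, 51.2), 35.7, 0.927)
('orange', 'holder', array([457., 221.]), 0.0079, (0.5053, -0.4254), (82.5, 82.9), 31.0, 0.948)
('green', 'holder', array([385., 220.]), 0.0077, (0.5048, -0.2475), (77.5, 77.9), 0.2, 0.794)
bench 0.009107155853668369 dish [0.67418982 0.11762743 0.03109797] bottle [0.40532638 0.01655277 1.13120583]
```

```bash
cat > job.py <<'E'
from workcell import *
from vis import *
from scipy.spatial.transform import Rotation as R
TZ=0.095
POT={"br":(0.6081,.279,26,180),"bs":(.6231,-.2797,54.7,90),"or":(.3848,.313,0,0),"os":(.469,.1128,35.7,90)}
HOL={"br":(.5133,.4529,0,0),"bs":(.687,-.0803,60,90),"or":(.4355,-.0979,0,0),"os":(.5053,-.4254,31,90)}
def yaws(e):
    a,p=e[2],e[3]
    return list(range(-180,180,30)) if p==0 else [((a+k*p+180)%360)-180 for k in range(360//p)]
def pick_yaw(e,z):
    q0=sense()["qpos"]; best=None
    for y in yaws(e):
        q=inverse_kinematics([e[0],e[1],z],[np.pi,0,np.radians(y)])
        q2=inverse_kinematics([e[0],e[1],TZ],[np.pi,0,np.radians(y)])
        if q is None or q2 is None: continue
        c=np.abs(np.array(q)-q0).max()+0.5*abs(q[6])
        if best is None or c<best[0]: best=(c,y,q)
    return best
def wristT():
    s=sense(); T=np.eye(4); T[:3,:3]=R.from_euler("xyz",s["tcp_rot"]).as_matrix(); T[:3,3]=s["tcp_pos"]
    return T@camera_model("wrist")["tool_from_camera"]
def look(name):
    T=wristT(); p,d=grab_frame("wrist"); cv2.imwrite(f"pics/{name}.png",p[:,:,::-1])
    return find("wrist",p,d,T,400)
E
python3 - <<'E'
from job import *
print(cast("top",[156,136],.07))
for k in POT:
    for n,e in(("pot",POT[k]),("hol",HOL[k])):
        b=pick_yaw(e,.25); print(k,n,None if b is None else (b[1],np.round(b[2],2)))
E
```

```text
[[0.70017981 0.31302165 0.07      ]]
br pot (-154, array([ 0.08,  0.87, -1.07,  1.49,  0.79,  1.25,  0.94]))
br hol (-180, array([-0.21,  0.92, -1.12,  1.44,  0.84,  1.31,  0.18]))
bs pot (54.69999999999999, array([ 0.47,  0.68, -0.22,  1.47,  0.16,  1.01, -0.4 ]))
bs hol (150, array([ 0.45,  0.77, -0.72,  1.43,  0.53,  1.14,  0.69]))
or pot (-180, array([-0.03,  0.59, -1.06,  1.95,  0.63,  0.98,  0.17]))
or hol (90, array([ 0.51,  0.36, -0.52,  2.09,  0.25,  0.76, -0.17]))
os pot (125.69999999999999, array([ 0.29,  0.49, -0.85,  1.99,  0.48,  0.88, -0.2 ]))
os hol (31, array([ 0.68,  0.63, -0.11,  1.55,  0.08,  0.97, -0.48]))
```

```bash
cat >> job.py <<'E'
def hover(e,z=.25):
    b=pick_yaw(e,z); assert b,"no ik"
    reach([e[0],e[1],z],[np.pi,0,np.radians(b[1])]); return b[1]
def st(t):
    s=sense(); print(t,"t=%.1f"%s["time_s"],"tcp",np.round(s["tcp_pos"],4),"q",np.round(s["qpos"],2),"F",np.round(s["contact_force"],1),"grip %.4f"%s["grip_width"])
def near(obs,kind,col,e):
    for o in obs:
        if o[1]==kind and o[0]==col and np.hypot(o[4][0]-e[0],o[4][1]-e[1])<.04: print("  wrist",o); return o
    print("  not seen"); print(obs)
E
python3 - <<'E'
from job import *
e=POT["bs"]; y=hover(e); st(y); near(look("w_bs"),"pot","blue",e); hover((*HOL["bs"][:2],60,90)) if 0 else None
E
```

```text
54.69999999999999 t=1.9 tcp [ 0.6224 -0.2813  0.2502] q [ 0.47  0.67 -0.22  1.47  0.16  1.01 -0.4 ] F [-0.1  0.1  0.8] grip 0.0855
  wrist ('blue', 'pot', array([278., 203.]), 0.0726, (0.6231, -0.2814), (50.4, 50.7), 54.9, 0.961)
```

View pics/w_bs.png

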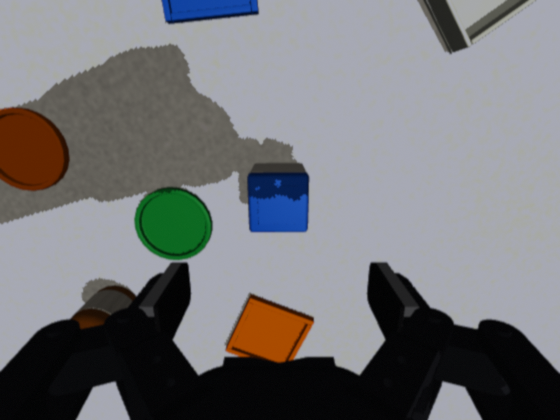

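The wrist view has the blue square pot at (278,203), jaws square to its sides. It agrees with the top view within 2 mm and 0.2°, so I'm picking it up.

```bash
cat >> job.py <<'E'
def grasp(e):
    p=sense()["tcp_pos"]
    move_l([e[0],e[1],.15],feed=.2)
    hit=move_l([e[0],e[1],TZ],feed=.1,threshold=15); st("down hit=%s"%hit)
    if hit: return False
    command_gripper(0.03); st("closed")
    if sense()["grip_width"]<.045: return False
    move_l([e[0],e[1],.13],feed=.08); st("lifted")
    move_l([e[0],e[1],.25],feed=.2)
    return sense()["grip_width"]>.045
def place(e):
    move_l([e[0],e[1],.13],feed=.2)
    move_l([e[0],e[1],TZ+.012],feed=.1)
    hit=move_l([e[0],e[1],TZ+.001],feed=.02,threshold=6); st("set hit=%s"%hit)
    pause(.2); command_gripper(.085); pause(.2); st("open")
    move_l([e[0],e[1],.13],feed=.08); move_l([e[0],e[1],.25],feed=.25)
E
python3 - <<'E'
from job import *
e=(.6231,-.2807)
print(grasp(e))
h=HOL["bs"]; y=hover(h); st(y); near(look("w_bsh"),"holder","blue",h)
E
```

```text
down hit=False t=3.3 tcp [ 0.6233 -0.2807  0.0951] q [ 0.45  0.87 -0.19  1.55  0.21  0.75 -0.44] F [ 0.2 -0.3  0.3] grip 0.0857
closed t=3.7 tcp [ 0.6234 -0.2809  0.0958] q [ 0.45  0.86 -0.19  1.55  0.21  0.75 -0.44] F [-0.7  0.3  6.7] grip 0.0514
lifted t=4.3 tcp [ 0.6231 -0.2807  0.1302] q [ 0.46  0.82 -0.2   1.54  0.2   0.8  -0.43] F [ 0.7 -0.2 -2.6] grip 0.0511
True
60 t=5.9 tcp [ 0.6868 -0.0803  0.249 ] q [ 0.18  0.69 -0.25  1.45  0.18  1.03 -0.63] F [-0.6 -0.9 -1.3] grip 0.0513
  wrist ('blue', 'holder', array([279., 178.]), 0.0071, (0.6925, -0.0722), (61.2, 82.7), 60.1, 0.976)
```

View pics/w_bsh.png

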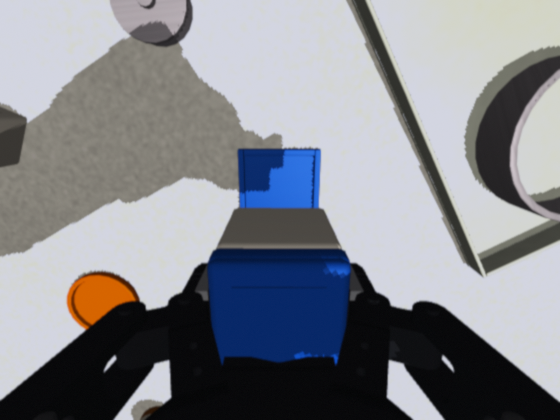

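The held pot hangs straight. The holder edges behind it at (238–320,150) are centred and parallel with it, so I'm setting it down.

```bash
python3 - <<'E'
from job import *
place(HOL["bs"]); 
for o in look("w_bsp"): print(o)
e=POT["os"]; y=hover(e); st(y); near(look("w_os"),"pot","orange",e)
E
```

```text
set hit=True t=7.5 tcp [ 0.6873 -0.0803  0.0997] q [ 0.16  0.87 -0.22  1.52  0.24  0.77 -0.67] F [-2.  -0.2  9.3] grip 0.0513
open t=8.3 tcp [ 0.6868 -0.0803  0.0989] q [ 0.16  0.87 -0.22  1.52  0.24  0.77 -0.67] F [-0.  -0.5  0. ] grip 0.0853
('blue', 'pot', array([278., 189.]), 0.0762, (0.6923, -0.0721), (74.7, 67.1), 60.0, 0.95)
('orange', 'holder', array([ 98., 299.]), 0.0092, (0.4334, -0.089), (85.7, 61.0), 5.4, 0.776)
('green', 'holder', array([217., 356.]), 0.0072, (0.5114, -0.2276), (37.8, 72.8), 84.6, 0.693)
125.69999999999999 t=10.7 tcp [0.47   0.1122 0.2499] q [ 0.1   0.42 -0.58  2.    0.32  0.81 -0.04] F [0.3 0.5 0.1] grip 0.0850
  wrist ('orange', 'pot', array([278., 201.]), 0.0725, (0.4686, 0.1133), (50.9, 51.9), 36.2, 0.962)
```

View pics/w_bsp.png

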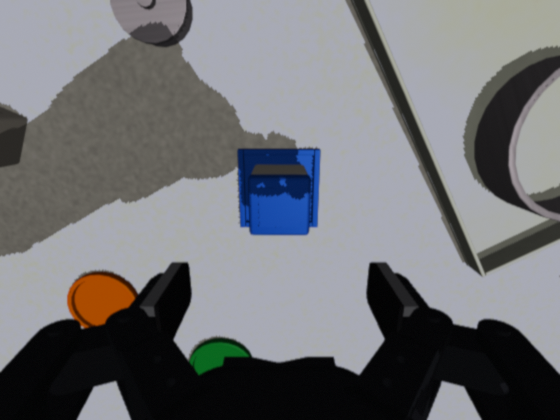

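View pics/w_os.png

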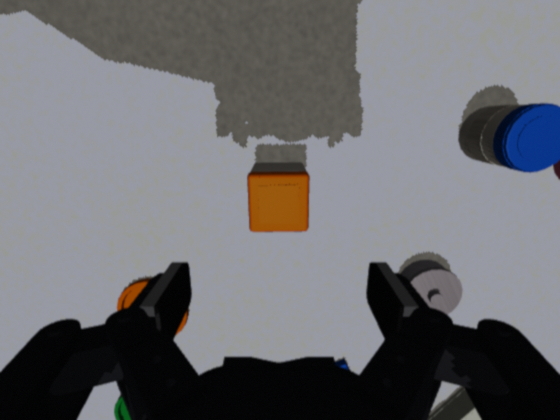

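Blue square is in its holder at (278,200), aligned, and contact came at the expected floor height. The orange square pot at (278,201) is centred between the jaws.

```bash
python3 - <<'E'
from job import *
e=(.4690,.1130)
ok=grasp(e); print(ok)
if ok:
    h=HOL["os"]; y=hover(h); st(y); near(look("w_osh"),"holder","orange",h)
E
```

```text
down hit=False t=12.1 tcp [0.4692 0.1131 0.0955] q [-0.06  0.68 -0.4   2.09  0.56  0.48 -0.26] F [-0.2  0.4 -0.5] grip 0.0846
closed t=12.5 tcp [0.4692 0.113  0.0956] q [-0.06  0.68 -0.4   2.09  0.56  0.48 -0.26] F [-1.4 -0.4 10.2] grip 0.0515
lifted t=13.1 tcp [0.469  0.1128 0.13  ] q [-0.01  0.62 -0.45  2.08  0.5   0.55 -0.21] F [ 0.3 -0.6 -1.1] grip 0.0516
True
31 t=15.8 tcp [ 0.5062 -0.4239  0.2501] q [ 0.72  0.64 -0.18  1.54  0.13  0.97 -0.52] F [ 0.   1.1 -1.3] grip 0.0515
  wrist ('orange', 'holder', array([280., 178.]), 0.0073, (0.5159, -0.4206), (58.2, 83.1), 31.0, 0.969)
```

View pics/w_osh.png

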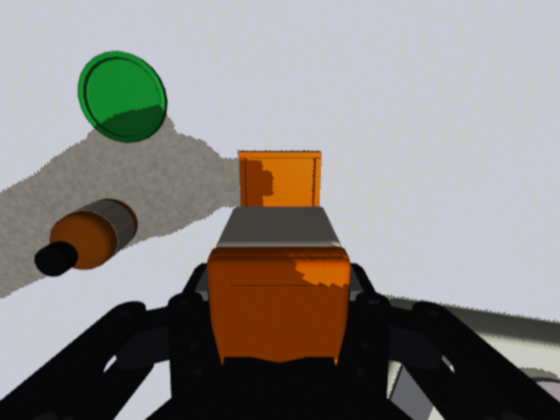

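Pot straight. The holder edges at (239–321,152) are centred and parallel, and the bottle at (95,235) is well clear. Placing.

```bash
python3 - <<'E'
from job import *
place((.5052,-.4260)); 
for o in look("w_osp"): print(o)
e=POT["or"]; y=hover(e); st(y); near(look("w_or"),"pot","orange",e)
E
```

```text
set hit=True t=17.4 tcp [ 0.5054 -0.4262  0.0997] q [ 0.71  0.83 -0.15  1.62  0.18  0.71 -0.56] F [-1.4  0.5  8.5] grip 0.0515
open t=18.2 tcp [ 0.505  -0.4259  0.099 ] q [ 0.71  0.83 -0.15  1.62  0.18  0.71 -0.56] F [ 0.6 -0.   0. ] grip 0.0853
('orange', 'pot', array([ 78., 240.]), 0.0783, (0.3858, -0.2912), (50.2, 45.9), 61.7, 0.657)
('orange', 'pot', array([278., 189.]), 0.0762, (0.5148, -0.4211), (73.7, 67.4), 31.0, 0.955)
('green', 'holder', array([108.,  85.]), 0.0068, (0.5124, -0.2417), (60.6, 82.5), 45.3, 0.718)
-180 t=22.1 tcp [0.3854 0.3124 0.2499] q [-0.05  0.58 -1.03  1.95  0.61  0.96  0.2 ] F [-0.8 -0.4 -1.2] grip 0.0851
  wrist ('orange', 'pot', array([281., 202.]), 0.0725, (0.3846, 0.313), (52.8, 53.8), 89.9, 0.786)
```

View pics/w_osp.png

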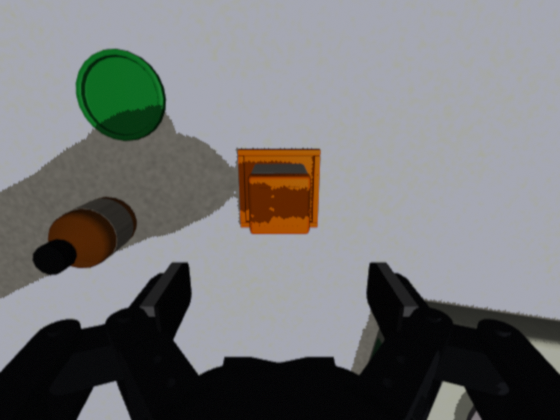

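View pics/w_or.png

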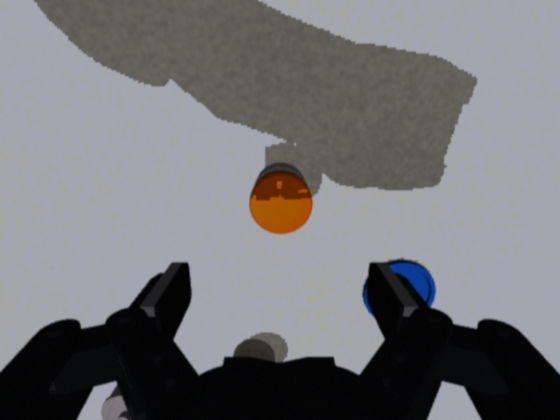

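Orange square is seated and aligned at (278,200). The orange round pot at (281,202) is centred between the jaws.

```bash
python3 - <<'E'
from job import *
e=(.3847,.3130)
ok=grasp(e); print(ok)
if ok:
    h=HOL["or"]; y=hover(h); st(y); near(look("w_orh"),"holder","orange",h)
E
```

```text
down hit=False t=23.5 tcp [0.3848 0.3133 0.0956] q [-0.22  0.8  -0.8   2.04  0.91  0.7  -0.05] F [0.4 0.1 0.2] grip 0.0854
closed t=23.9 tcp [0.3849 0.3131 0.0957] q [-0.22  0.8  -0.8   2.04  0.91  0.7  -0.05] F [-0.7 -2.4 11.7] grip 0.0525
lifted t=24.5 tcp [0.3848 0.3128 0.13  ] q [-0.18  0.74 -0.85  2.03  0.84  0.76  0.01] F [-0.  -0.5 -2.2] grip 0.0529
True
90 t=26.7 tcp [ 0.4358 -0.0968  0.25  ] q [ 0.7   0.4  -0.77  2.08  0.39  0.8  -0.3 ] F [ 0.4 -0.2 -1.8] grip 0.0523
  wrist ('orange', 'holder', array([277., 185.]), 0.0073, (0.4339, -0.092), (81.0, 67.5), 2.3, 0.753)
```

View pics/w_orh.png

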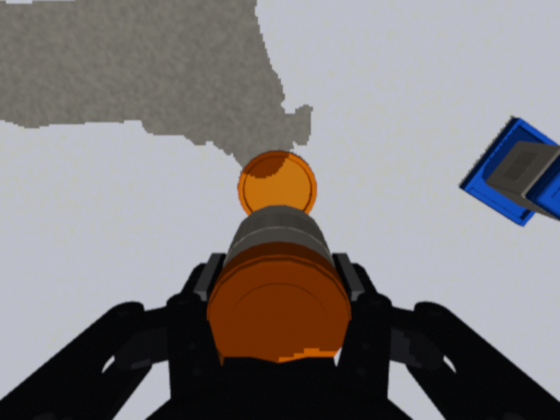

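The pot hangs straight and the holder is at (277,185), within about 2 mm of the top view. Placing.

```bash
python3 - <<'E'
from job import *
place((.4348,-.0985)); 
for o in look("w_orp"): print(o)
e=POT["br"]; y=hover(e); st(y); near(look("w_br"),"pot","blue",e)
E
```

```text
set hit=True t=28.4 tcp [ 0.4351 -0.0986  0.0994] q [ 0.49  0.66 -0.52  2.18  0.72  0.48 -0.59] F [ 1.3 -1.1  3.3] grip 0.0521
open t=29.2 tcp [ 0.4347 -0.0986  0.0993] q [ 0.49  0.66 -0.52  2.18  0.72  0.48 -0.59] F [ 0.2 -0.8 -0.4] grip 0.0847
('blue', 'pot', array([553., 192.]), 0.0759, (0.665, -0.0897), (17.3, 36.5), 15.3, 0.544)
('blue', 'holder', array([513., 165.]), 0.0116, (0.6866, -0.0819), (83.5, 83.9), 60.0, 0.344)
('orange', 'pot', array([278., 191.]), 0.0763, (0.4363, -0.0884), (66.3, 74.4), 25.7, 0.773)
('green', 'holder', array([340., 316.]), 0.0067, (0.5036, -0.2489), (78.4, 81.6), 17.9, 0.712)
-154 t=31.9 tcp [0.6083 0.278  0.2497] q [ 0.12  0.91 -1.16  1.49  0.85  1.3   0.9 ] F [-0.7 -0.7 -0.2] grip 0.0850
  wrist ('blue', 'pot', array([281., 204.]), 0.0725, (0.6076, 0.2782), (53.9, 52.7), 25.9, 0.784)
```

View pics/w_orp.png

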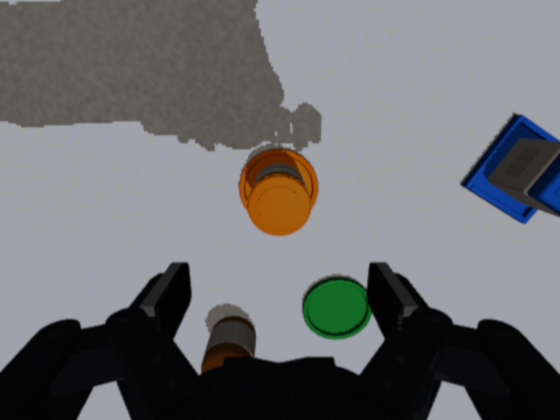

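View pics/w_br.png

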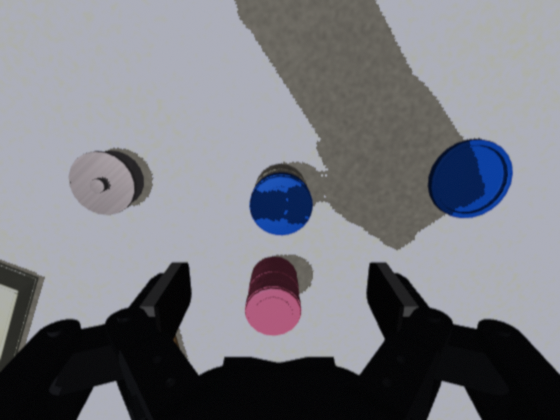

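Orange round is seated at (278,200). The blue round pot at (281,204) is centred, the dish (100,182) and pink decoy (274,300) are outside the finger paths, and the decoy's 70 mm top is below the palm.

```bash
python3 - <<'E'
from job import *
e=(.6078,.2785)
ok=grasp(e); print(ok)
if ok:
    h=HOL["br"]; y=hover(h); st(y); near(look("w_brh"),"holder","blue",h)
E
```

```text
down hit=False t=33.3 tcp [0.6078 0.2788 0.0951] q [ 0.07  1.09 -1.04  1.56  1.02  1.11  0.8 ] F [-0.   0.2  0.2] grip 0.0852
closed t=33.7 tcp [0.6081 0.2787 0.0958] q [ 0.07  1.09 -1.04  1.56  1.02  1.11  0.8 ] F [-0.6 -1.3  6.4] grip 0.0526
lifted t=34.3 tcp [0.6079 0.2783 0.1302] q [ 0.09  1.04 -1.07  1.56  0.98  1.15  0.82] F [ 0.2 -0.3 -1.5] grip 0.0525
True
-150 t=35.9 tcp [0.5131 0.4529 0.249 ] q [-0.2   0.93 -1.15  1.44  0.86  1.32  0.69] F [ 0.8 -0.2 -1.4] grip 0.0526
  wrist ('blue', 'holder', array([280., 184.]), 0.0071, (0.5063, 0.4487), (67.8, 81.1), 30.1, 0.771)
```

View pics/w_brh.png

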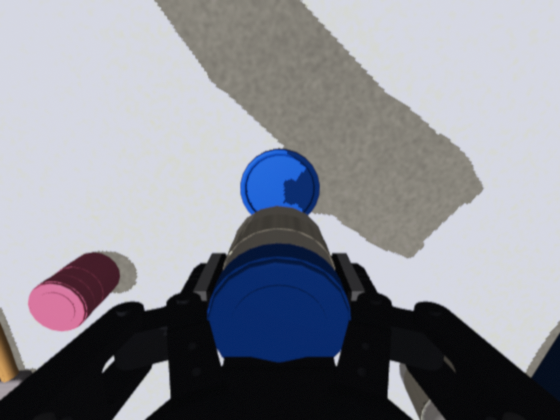

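The pot hangs straight and the holder at (280,184) is centred. Placing, then a check from both fixed cameras.

```bash
python3 - <<'E'
from job import *
place((.5133,.4527)); 
for o in look("w_brp"): print(o)
reach([.55,.25,.4],[np.pi,0,np.radians(-150)]) if 0 else None
q=sense()["qpos"]; q[0]+=0; 
reach([.237,-.578,.304],[np.pi,0,.39]); st("away")
for n in("top","side"):
    p,d=grab_frame(n); cv2.imwrite(f"pics/{n}1.png",p[:,:,::-1])
    if n=="top":
        P=points(n,d); hsv=cv2.cvtColor(p,cv2.COLOR_RGB2HSV)
        for k,h in HOL.items():
            # lid pixels: colour of holder & high in depth
            M=(np.hypot(P[...,0]-h[0],P[...,1]-h[1])<.06)&(P[...,2]>.06)&(hsv[...,1]>130)
            c=cv2.findContours(M.astype(np.uint8),0,1)[0]; c=max(c,key=cv2.contourArea)
            W=cast(n,c[:,0],.074)[:,:2].astype(np.float32)*1000
            r=cv2.minAreaRect(W); print(k,"offset mm",np.round(np.array(r[0])-1000*np.array(h[:2]),1),"size",np.round(r[1],1),"ang",round(r[2],1),h[2],"lid z",np.median(P[M][:,2]).round(4))
E
```

```text
set hit=True t=37.5 tcp [0.5134 0.4528 0.0998] q [-0.23  1.1  -1.04  1.52  1.01  1.13  0.6 ] F [-0.8 -0.5  8.9] grip 0.0524
open t=38.3 tcp [0.5132 0.4525 0.0991] q [-0.23  1.1  -1.04  1.52  1.01  1.13  0.6 ] F [ 0.5 -0.1  0.6] grip 0.0850
('blue', 'pot', array([280., 191.]), 0.0761, (0.5046, 0.4452), (75.4, 65.7), 4.5, 0.772)
away t=43.2 tcp [ 0.2376 -0.5777  0.3039] q [ 1.11  0.52 -0.04  1.6   0.02  1.02 -0.11] F [ 0.9 -0.1  1. ] grip 0.0849
br offset mm [ 0.7 -2.5] size [55.8 53.1] ang 46.4 0 lid z 0.0756
bs offset mm [-0.9  0.4] size [52.5 52.9] ang 59.9 60 lid z 0.0758
or offset mm [-0.6  0.7] size [52.4 54.6] ang 44.8 0 lid z 0.0754
os offset mm [0.5 2.3] size [53.1 54.6] ang 31.5 31 lid z 0.0752
```

```bash
python3 -c "
import cv2
a=cv2.imread('pics/top1.png');b=cv2.imread('pics/w_brp.png');cv2.imwrite('pics/t1b.png',cv2.convertScaleAbs(a,alpha=1.6));cv2.imwrite('pics/cmb.png',cv2.resize(cv2.hconcat([b,cv2.imread('pics/side1.png')]),(800,300)))"
```

```text
(no output)
```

View pics/t1b.png

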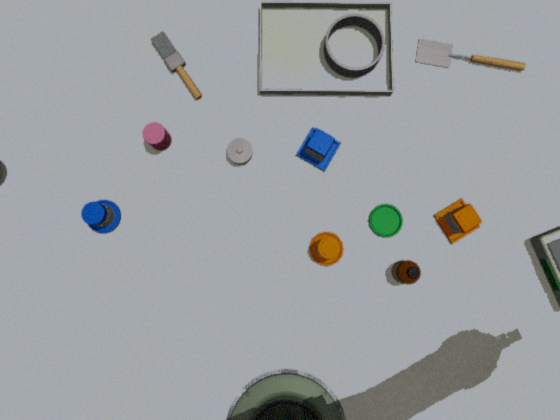

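View pics/cmb.png

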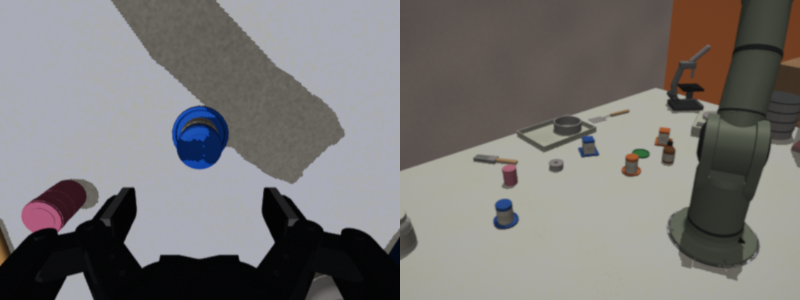

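The final views show all four pots upright in the matching holders: blue round (95,214), blue square (320,146), orange round (326,247), orange square (465,217). The bottle (406,271) and dish (239,151) are at their starting pixels. Handing in.

```bash
python3 - <<'E'
from workcell import *
finish_job(); print(sense()["time_s"])
E
```

```text
the job is handed in; nothing more can be done
the job is handed in; nothing more can be done
```

All four pots stand upright in the holders matching their lid colour and shape. I handed the job in at about 43 s of the allowed 112 s; no verdict is reported.

I located the pots and holders in the top camera and checked each pot in the wrist camera before gripping; the two agreed within about 2 mm. Each pot was lowered until it touched the holder floor, then released.

**Last checks, from the final top view:**
- **Position:** pot centres are within about 2.6 mm of the holder centres; the limit is 15 mm.
- **Turn:** the two square pots are within 0.5° of their holders' sides.
- **Height:** lid tops read 75–76 mm, against 74 mm expected. That camera also read 72.6–74 mm for 70 mm lids before the moves. Contact with the holder floor came at the expected height each time.
- **Bystanders:** the bottle and the dish are at the same place in the picture as at the start, and the green and pink look-alikes were not touched.

No check failed. I judged uprightness by eye from the pictures rather than measuring it.

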